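# Hold the dial gauge on the scribed pad of the angle block

### The arm

A 7-joint arm with a two-finger parallel gripper is mounted at the origin on a cart in front of the work surface, level with it; the furniture and walls round the work are solid. World frame = base frame: x ahead of the robot, y to its left, z up, the work surface at z = 0. Lengths are in m, angles in rad, forces in N, time in s.
With the tool pointing down it reaches from about 0.35 to 0.9 m from the base axis. Payload 8.1 kg.
Tool frame: the origin (TCP) lies midway between the tips of the shut fingers; the grasp point (between the pads) lies 19 mm behind it; x points along the fingers, z is the direction in which the jaws open and shut, and the axes are right-handed (so a half turn about x gives the same grasp; the last joint's range is limited). The gripper opens to 85 mm and grips with 20 to 120 N. Pads are 22 mm wide; open, the fingers measure 114 mm over their backs; the gripper's body (76 mm by 85 mm) begins 54 mm behind the grasp point. The pads swing forward as they close: fully open they stand 13 mm farther back than shut.
Start: joints at [1.239, 0.434, 0.025, 1.573, -0.012, 1.134, -0.075], TCP at [0.142, -0.609, 0.231] pointing down, gripper open.
Joint ranges: [-2.62, 2.62], [-0.44, 2.09], [-1.27, 1.32], [0.08, 2.57], [-1.32, 4.46], [0.12, 2], [-2.74, 2.74]. Speed limits (rad/s): [2.22, 2.22, 3.01, 3.01, 3.14, 3.14, 3.14].

### API

Orientations are given as a rotation vector (axis times angle).
In Python, from bench import robot gives the robot as it stands.
- The arm moves only by the tool carry_out, never from a script. Its arguments are lists of equal length, an entry for each row: "delta_pos": the shift along the tool's x, y, z in cm, a list of three; "rot": the turn, a rotation vector about the tool's x, y, z in degrees, a list of three; "jaw": the finger opening in cm, from 0 to 8.54. A call has 1 to 5 rows; each row shifts and turns the pose as measured when the row begins, along the tool's axes as they then stand; what a row does not reach is not made up. A row lasts 1/12 s, in which the tool goes at most 41.7 mm and 7.16 degrees, less where a joint would pass 70% of its speed; a pose out of reach is approached as far as the arm can. A call is refused whole if a number of a shift passes 4.17 or a number of a turn 7.16, either way. A call with a gripper value outside its range is refused whole. The fingers move at their own pace and stop on an object; the grip force is fixed at half the most. Time passes only in rows, so rows that do not move let the fingers close. It gives the time, the measured TCP pose, the force and the opening at its end, in the units of the state.
- robot.get_obs(): the state, without advancing time (a new reading comes with each control period).
- robot.read_camera(name): name is "scene" or "top" or "wrist"; returns the picture (420x560x3 uint8, red, green, blue); there is no depth.
- robot.camera_params(name): a dict with "fx", "fy", "cx", "cy" (pixels), "k1" (the pictures are not rectified: a ray, as slopes to the right and down, at radius r is drawn at 1 + k1 r^2 times it, then the intrinsics apply), "R" (3x3) and "t" (3): a world point X has camera coordinates R X + t; the wrist camera has in their place "tool_from_camera" (4x4, takes a point from camera to tool coordinates, whose origin is the TCP and whose axes are the tool frame's). Camera axes: x right, y down, z forward; pixel columns grow to the right and rows downward; lengths in m; the calibration is good to about 2 mm. A picture is of the moment at which its call begins: read the wrist's pose just before it. camera_params takes no time and is no camera call.
- robot.finish_job(): hands the job in, once; it reports no verdict.
The state is a dict: "time": time; "joint_pos": joint angles; "qd": joint speeds; "tau": joint torques, N m; "ee_pos": TCP position; "tool_rot": TCP orientation; "contact_force": force on the tool from outside, world axes, zero at the start; "torque": the same for the moment, N m; "width": finger opening in m.
Only numpy, scipy, OpenCV 4.12 (cv2) and the standard library are available. Lean on these libraries where they do the work, as an engineer would, in place of code of your own. Each camera call takes 0.05 s, during which the arm holds its last target.

### The job

Lift the dial gauge out of its stand and set its tip on the round pad of the sloping angle block, inside the small ring scribed round the pad's centre, with the gauge square to the sloping face and its sprung plunger pressed in gently to about half its travel, never all the way. Keep the gauge off the square and the oblong pad and do not disturb the tin, the tape measure or the spirit level. Finish while still holding the gauge steady like that: do not let go of it or put it down.

Things in the scene. Friction and masses are not known exactly. Their poses are not given: they have to be found in the camera images.
- gauge: Loose dial gauge, 0.14-0.22 kg, upright in its stand. Origin at the tip with plunger out, z from tip to lug; dial faces -x. Along z, mm: ball tip radius 4 on a 5 mm rod 0-23, stem dia 12 23-75, flange dia 28 74-81, round dial case (dia 48, 18 thick along x) 78-126, square lug 20 x 20 (sides along x, y) 126-180. Its tip clears the stand once lifted 75 mm or more straight up.
- gauge_lug (a point): Point on the gauge's axis in the middle of the lug, 153 mm above the tip: a place to grip it. Axes as the gauge.
- gauge_tip (a point): The foremost point of the gauge's ball tip; it moves with the plunger. Axes as the gauge.
- plunger (a joint): Travel of the gauge's sprung plunger, m: 0 fully out, 0.012 fully in. Pressing takes 1.5 N to start, 3.3 N at 0.006 and 5.1 N at 0.012, where it meets a hard stop.
- stand: Fixed black stand, foot 70 x 80 mm, top plate 48 x 68 mm with its top 85 mm above the bench and an upright 16 mm hole in the middle; the gauge's stem hangs in the hole and its flange rests on the plate. Origin at the centre of the underside, z up.
- angle_block: Fixed grey angle block, foot 115 x 180 mm. Origin at the centre of the underside, z up. Its aluminium table, 96 x 156 mm (156 along y), slopes at 20 degrees, low edge towards -x, high edge towards +x; its centre is 55 mm above the origin. Three steel pads stand 6 mm proud of it in a row along y, 45 mm apart, in any order.
- round_pad_top (a point): Centre of the top of the round pad (diameter 28 mm), a dark dot with a thin scribed ring of radius 6 mm round it. z is square to the sloping face and points out of it; y runs along the row of pads; x up the slope. The pad is fixed.
- round_pad: The round steel pad, diameter 28 mm. Origin on the sloping table's surface under its centre, 6 mm below its top; z vertical.
- square_pad: Fixed square steel pad 26 x 26 mm, 6 mm proud. Origin on the sloping surface at its centre; z vertical. Not to be touched.
- oblong_pad: Fixed oblong steel pad 38 x 12 mm (the 38 up the slope), 6 mm proud. Origin on the sloping surface at its centre; z vertical. Not to be touched.
- ribbed_tin: Grey ribbed open tin, diameter 71, 102 mm high, loose bystander. Origin at the centre of its underside.
- tape_measure: Yellow and black tape measure 58 x 73 x 31 mm, loose bystander. Origin at the centre of its underside.
- pocket_level: Small dark spirit level 20 x 72 x 36 mm, loose bystander. Origin at the centre of its underside.
Not all that is in view belongs to the job. Of the things that look like the gauge, the smaller one is meant.

How it is judged:
On the way:
1. the gauge is held by the fingers and lifted clear of its stand (z of gauge in the frame of stand above 0.086 m and contact force between the fingers and gauge above 1 N), for 0.2 s.
At the end, for the whole second after the job is handed in: The fingers hold the gauge still (under 20 mm/s), lug up, tip within 6 mm of the round pad's centre, axis within 0.12 rad of square to the slope, plunger 3 to 9 mm in, pressing the pad with 0.8 to 8 N, leaning on neither block nor stand (distance between gauge_tip and round_pad_top below 0.006 m and angle between the z axis of gauge and the z axis of round_pad_top, either way round below 0.12 rad and angle between gauge's own z axis and vertical below 0.7 rad and value of joint plunger between 0.003 and 0.009 m and contact force between gauge and round_pad between 0.8 and 8 N and contact force between the fingers and gauge above 1 N and contact force between gauge and angle_block below 0.3 N and contact force between gauge and stand below 0.3 N and linear speed of gauge below 0.02 m/s); the arm keeps its last pose, push and grip.
It fails at once if the gauge touches the square pad (contact force between gauge and square_pad above 0.5 N).
It fails at once if the gauge touches the oblong pad (contact force between gauge and oblong_pad above 0.5 N).
It fails at once if the plunger is pressed all the way in (value of joint plunger above 0.0115 m).
It fails at once if the tin, tape measure or spirit level is disturbed (moved over 20 mm) (distance of any of ribbed_tin, tape_measure, pocket_level from where it was at the start of the episode above 0.02 m).
It also fails if it takes over 40 s, if anything falls off the work surface, if the arm or the gripper's body presses on something with over 40 N, if the wrist force passes 120 N, or if a joint passes its speed limit or range.

## Working session

There is one attempt and no reset: what is moved stays moved. The work goes in short steps, Python scripts to look and compute and a tool call to move; the robot and the scene stay as the last step left them, time stands still between calls to the robot, and variables do not carry over. Pictures are saved under pics/ and viewed, and the job is handed in when it is done.

Besides the shell and the picture viewer there is one more tool, called after "Emit:" as a command line: name --argument value ..., lists and objects as JSON in quotes. carry_out: Moves the arm, as the interface text tells. Its arguments: {"type":"object","properties":{"delta_pos":{"type":"array","items":{"type":"array","items":{"type":"number"}}},"rot":{"type":"array","items":{"type":"array","items":{"type":"number"}}},"jaw":{"type":"array","items":{"type":"number"}}},"required":["delta_pos","rot","jaw"]}

```bash
ls; mkdir -p pics; cat > h.py <<'E'
from bench import robot
import numpy as np, cv2
from scipy.spatial.transform import Rotation as Ro
def snap(n,f):
    im=np.array(robot.read_camera(n)); cv2.imwrite('pics/'+f,im[:,:,::-1]); return im
def ray(n,u,v,obs=None):
    p=robot.camera_params(n)
    d=np.array([(u-p['cx'])/p['fx'],(v-p['cy'])/p['fy']]); s=d.copy()
    for _ in range(30): s=d/(1+p['k1']*(s@s))
    c=np.array([s[0],s[1],1.])
    if 'R' in p:
        R=np.array(p['R']);t=np.array(p['t']); return -R.T@t, R.T@c/np.linalg.norm(c)
    T=np.array(p['tool_from_camera']); W=Ro.from_rotvec(obs['tool_rot']).as_matrix()
    return W@T[:3,3]+np.array(obs['ee_pos']), W@T[:3,:3]@c/np.linalg.norm(c)
def proj(n,X,obs=None):
    p=robot.camera_params(n)
    if 'R' in p: c=np.array(p['R'])@X+np.array(p['t'])
    else:
        T=np.array(p['tool_from_camera']); W=Ro.from_rotvec(obs['tool_rot']).as_matrix()
        c=T[:3,:3].T@(W.T@(X-np.array(obs['ee_pos']))-T[:3,3])
    s=c[:2]/c[2]; s=s*(1+p['k1']*(s@s)); return np.array([p['fx']*s[0]+p['cx'],p['fy']*s[1]+p['cy']])
def onz(n,u,v,z,obs=None):
    o,d=ray(n,u,v,obs); return o+d*(z-o[2])/d[2]
def tri(rs):
    A=np.zeros((3,3));b=np.zeros(3)
    for o,d in rs:
        P=np.eye(3)-np.outer(d,d);A+=P;b+=P@o
    X=np.linalg.solve(A,b); return X,[np.linalg.norm((np.eye(3)-np.outer(d,d))@(X-o)) for o,d in rs]
E
python3 - <<'E'
from h import *
o=robot.get_obs();print(o)
for n in['scene','top','wrist']:
    snap(n,n+'0.png');print(n,robot.camera_params(n))
E
```

```text
pics
{'time': 0.0, 'joint_pos': array([ 1.23940922,  0.43521825,  0.02494793,  1.57410733, -0.01161545,
        1.13401933, -0.07508087]), 'qd': array([ 0.00150079,  0.00143369,  0.0005402 , -0.00117875,  0.00064845,
       -0.0007889 , -0.00052379]), 'tau': array([-1.59748461e-04, -6.70458412e+01,  1.02554049e+00, -3.16212630e+01,
        1.57607597e-02,  1.24847138e-02, -7.28141003e-05]), 'ee_pos': array([ 0.14159253, -0.60821604,  0.23052467]), 'tool_rot': array([ 1.04000558,  1.31012704, -1.0384981 ]), 'contact_force': array([-0.44879138,  0.37120951, -1.06286436]), 'torque': array([-0.03452479,  0.01948381, -0.02392691]), 'width': 0.08520971733733246}
scene {'fx': 468.252736976295, 'fy': 468.252736976295, 'cx': 274.88955710799246, 'cy': 214.34236229021764, 'k1': -0.09889778875261067, 'R': array([[-0.54397164, -0.83905455, -0.00907304],
       [-0.52349559,  0.34780081, -0.77780908],
       [ 0.65577986, -0.41835638, -0.62843513]]), 't': array([0.15178987, 0.46138136, 0.77273218])}
top {'fx': 427.6400159637736, 'fy': 427.6400159637736, 'cx': 279.8830333451029, 'cy': 212.50826560131344, 'k1': -0.00026028007094015137, 'R': array([[-1.13237880e-01, -9.93567676e-01, -6.75391991e-04],
       [-9.71146886e-01,  1.10826104e-01, -2.11166522e-01],
       [ 2.09883082e-01, -2.32561444e-02, -9.77449868e-01]]), 't': array([-0.14091628,  0.56590602,  0.85823408])}
wrist {'fx': 346.7167118859686, 'fy': 346.7167118859686, 'cx': 279.72830581187833, 'cy': 202.41072194925505, 'k1': -0.0807616491728304, 'tool_from_camera': array([[-3.58076606e-04, -3.02104922e-01,  9.53274613e-01,
        -1.42380367e-01],
       [ 8.45057390e-04, -9.53274425e-01, -3.02104545e-01,
         7.70681358e-02],
       [ 9.99999579e-01,  6.97395186e-04,  5.96641268e-04,
         1.64612227e-03],
       [ 0.00000000e+00,  0.00000000e+00,  0.00000000e+00,
         1.00000000e+00]])}
```

View pics/scene0.png

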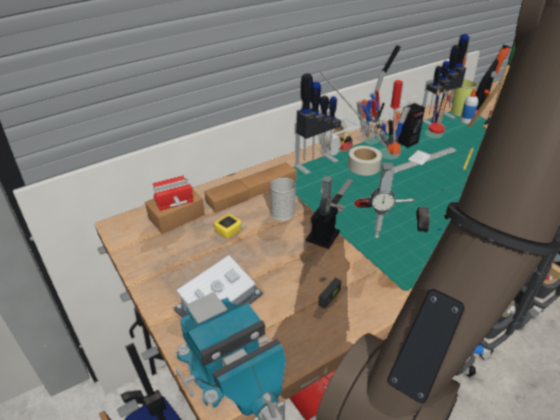

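View pics/top0.png

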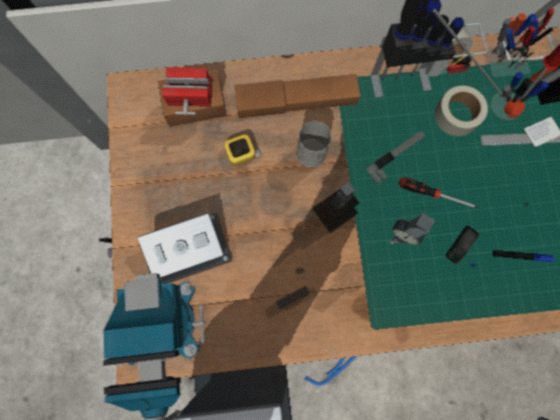

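View pics/wrist0.png

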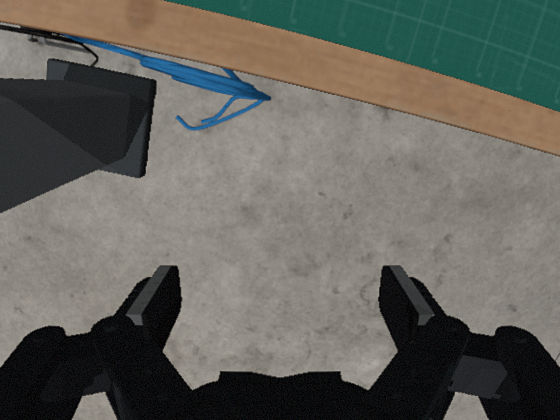

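```bash
python3 - <<'E'
import cv2,numpy as np
t=cv2.imread('pics/top0.png');s=cv2.imread('pics/scene0.png')
a=cv2.resize(t[165:285,295:455],(800,600),interpolation=cv2.INTER_CUBIC);cv2.imwrite('pics/c1.png',a)
a=cv2.resize(s[160:280,290:450],(800,600),interpolation=cv2.INTER_CUBIC);cv2.imwrite('pics/c2.png',a)
a=np.hstack([cv2.resize(t[200:290,130:240],(440,360),interpolation=cv2.INTER_CUBIC)[:,:400],cv2.resize(s[245:335,170:270],(400,360),interpolation=cv2.INTER_CUBIC)]);cv2.imwrite('pics/c3.png',a)
from h import *
for n,u,v,z in [('top',338,212,.085),('top',346,190,.18),('top',412,230,.0),('top',181,247,.06),('top',160,253,.06),('top',203,240,.06),('top',295,297,.036),('top',240,149,.031),('top',314,135,.1),('scene',327,182,.18),('scene',383,201,.05)]:
    print(n,u,v,onz(n,u,v,z).round(3))
E
```

```text
top 338 212 [ 0.528 -0.324  0.085]
top 346 190 [ 0.55 -0.33  0.18]
top 412 230 [ 0.485 -0.499  0.   ]
top 181 247 [0.496 0.012 0.06 ]
top 160 253 [0.488 0.057 0.06 ]
top 203 240 [ 0.506 -0.035  0.06 ]
top 295 297 [ 0.366 -0.216  0.036]
top 240 149 [ 0.711 -0.131  0.031]
top 314 135 [ 0.698 -0.295  0.1  ]
scene 327 182 [ 0.548 -0.33   0.18 ]
scene 383 201 [ 0.53  -0.525  0.05 ]
```

View pics/c1.png

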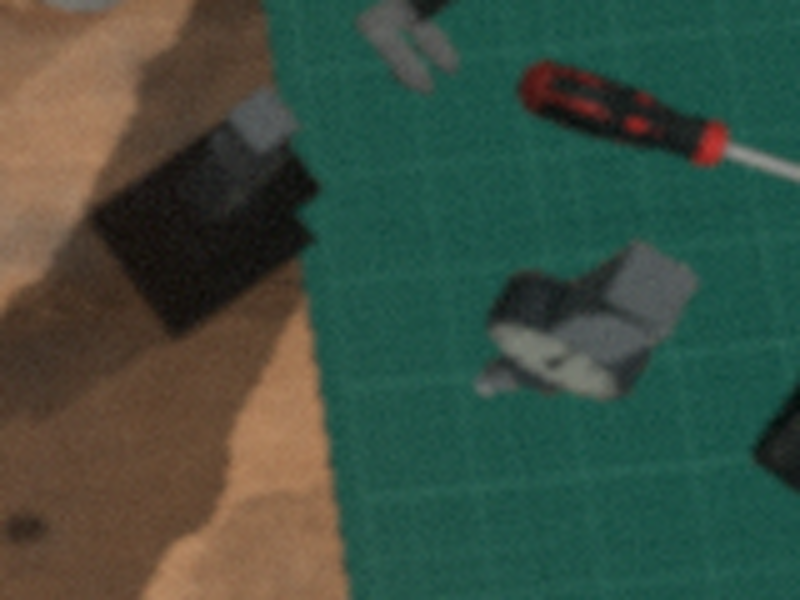

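View pics/c2.png

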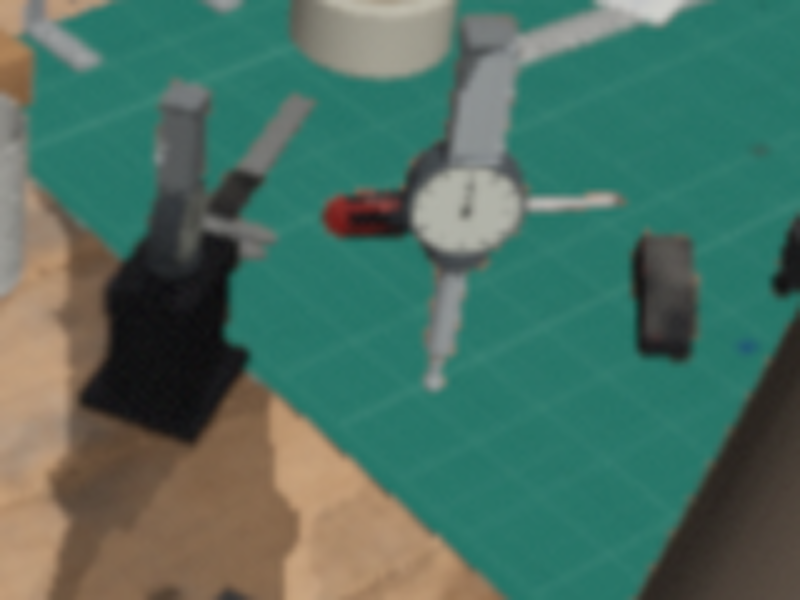

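View pics/c3.png

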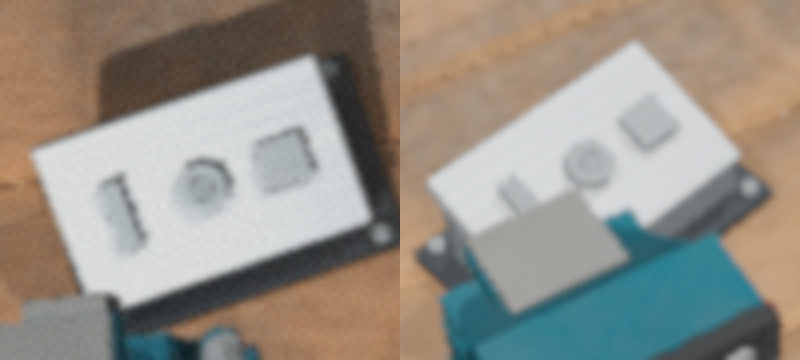

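```bash
python3 - <<'E'
from h import *
P=[((138,239),(177,290.5)),((208,214),(229,255.5)),((223,254.5),(255,284)),((181,247),(170+188/4,245+160/4)),((201,241),(170+248/4,245+122/4))]
for a,b in P:
    X,e=tri([ray('top',*a),ray('scene',*b)]);print(X.round(4),np.round(e,4))
print('lugtop')
# lug top corners
for a,b in [((295+265/5,165+119/5),(290+187/5,160+97/5))]:
    X,e=tri([ray('top',*a),ray('scene',*b)]);print(X.round(4),np.round(e,4))
# stand plate corners in crop1 at z=.085
for c in [(93,213),(178,338),(318,188),(258,100)]:
    print(onz('top',295+c[0]/5,165+c[1]/5,.085).round(4))
# vice height
print(robot.get_obs()['time'])
E
```

```text
[0.5222 0.0993 0.0688] [0.0008 0.0008]
[ 0.559  -0.0514  0.0673] [0.0001 0.0001]
[ 0.4738 -0.0715  0.0327] [0.0003 0.0003]
[0.4969 0.0131 0.0585] [0.0011 0.0011]
[ 0.5049 -0.03    0.0578] [0.0009 0.0009]
lugtop
[ 0.5503 -0.3329  0.1851] [0.0002 0.0002]
[ 0.5435 -0.2749  0.085 ]
[ 0.4869 -0.3029  0.085 ]
[ 0.5434 -0.3702  0.085 ]
[ 0.5842 -0.3507  0.085 ]
0.15
```

```bash
cat >> h.py <<'E'
def plan(p,R=None):
    o=robot.get_obs(); W=Ro.from_rotvec(o['tool_rot']).as_matrix()
    d=W.T@(np.array(p)-o['ee_pos'])*100
    print('t',round(o['time'],2),'pos',o['ee_pos'].round(4),'F',o['contact_force'].round(2),'w',round(o['width'],4),'tilt',np.degrees(np.arccos(-W[2,0])).round(2))
    print('delta tool cm',d.round(3),'rows',np.abs(d).max()/4.17)
    if R is not None:
        r=Ro.from_matrix(W.T@R).as_rotvec(degrees=True); print('rot deg',r.round(2),'rows',np.linalg.norm(r)/7.16)
    return o,W
E
python3 - <<'E'
from h import *
o,W=plan([.55,-.33,.33]);print(W.round(3))
c=[onz('top',295+a/5,165+b/5,.191)for a,b in[(262,85),(300,128),(270,152),(228,110)]]
print(np.array(c).round(4),np.mean(c,0))
for i in range(4):
    e=c[(i+1)%4]-c[i];print(np.linalg.norm(e),np.degrees(np.arctan2(e[1],e[0])))
E
```

```text
t 0.15 pos [ 0.1416 -0.6083  0.2307] F [-0.05 -0.08  0.86] w 0.0852 tilt 0.07
delta tool cm [ -9.913  46.086 -17.861] rows 11.051849234634814
[[-0.     0.974  0.227]
 [ 0.001  0.227 -0.974]
 [-1.    -0.    -0.001]]
[[ 0.5618 -0.3327  0.191 ]
 [ 0.5438 -0.3442  0.191 ]
 [ 0.5359 -0.3318  0.191 ]
 [ 0.5537 -0.3187  0.191 ]] [ 0.54878855 -0.33185878  0.191     ]
0.021419170818628944 -147.25566306453047
0.014681722584265897 122.25802998074981
0.022066375493681272 36.562594274548275
0.016166801938936912 -59.81827599118211
```

Emit:
carry_out --delta_pos '[[-4, 1, 0], [-4, 3, -1], [-3, 4, -1.6], [0, 4, -1.6], [0, 4, -1.6]]' --rot '[[0, 0, 0], [0, 0, 0], [0, 0, 0], [0, 0, 0], [0, 0, 0]]' --jaw '[8.54, 8.54, 8.54, 8.54, 8.54]'

```text
time: 0.57
ee_pos: [0.27, -0.5235, 0.3342]
tool_rot: [1.056, 1.311, -1.057]
contact_force: [0.8, -0.5, -0.2]
width: 0.0855
```

```bash
python3 - <<'E'
from h import *
plan([.50,-.30,.33])
E
```

```text
t 0.57 pos [ 0.27   -0.5235  0.3342] F [ 0.8  -0.48 -0.19] w 0.0855 tilt 0.58
delta tool cm [  0.374  27.115 -17.127] rows 6.502333432229364
```

Emit:
carry_out --delta_pos '[[0, 4, -2.5], [0, 4, -2.5], [0, 4, -2.5], [0, 4, -2.5], [0, 4, -2.5]]' --rot '[[-5, 0, 0], [-5, 0, 0], [-5, 0, 0], [-5, 0, 0], [0, 0, 0]]' --jaw '[8.54, 8.54, 8.54, 8.54, 8.54]'

```text
time: 0.98
ee_pos: [0.3938, -0.3562, 0.3341]
tool_rot: [0.778, 1.435, -0.777]
contact_force: [0.9, -0.3, 0.8]
width: 0.0853
```

Emit:
carry_out --delta_pos '[[0, 0, 0]]' --rot '[[0, 0, 0]]' --jaw '[8.54]'

```text
time: 1.07
ee_pos: [0.3985, -0.3478, 0.3344]
tool_rot: [0.772, 1.438, -0.764]
contact_force: [1.4, -0.1, 0.4]
width: 0.0854
```

```bash
python3 - <<'E'
from h import *
o,W=plan([.549,-.332,.30]);print(np.degrees(np.arctan2(W[1,2],W[0,2])))
snap('wrist','w1.png')
E
```

```text
t 1.07 pos [ 0.3985 -0.3478  0.3344] F [ 1.38 -0.08  0.4 ] w 0.0854 tilt 0.49
delta tool cm [ 3.391 13.401  7.042] rows 3.213560661160928
-56.394342545875816
```

View pics/w1.png

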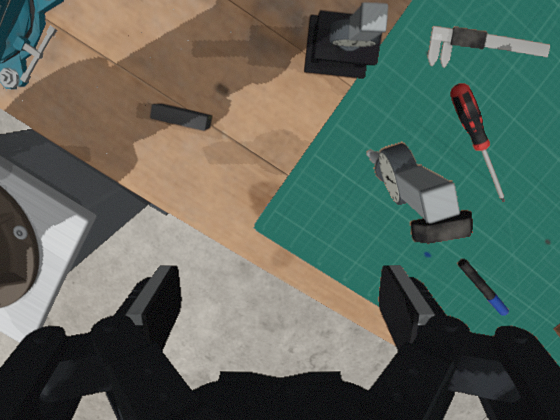

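Emit:
carry_out --delta_pos '[[0, 3.5, 2.5], [1, 3.5, 2.5], [1, 3, 2], [0, 0, 0]]' --rot '[[0, 0, 0], [0, 0, 0], [0, 0, 0], [0, 0, 0]]' --jaw '[8.54, 8.54, 8.54, 8.54]'

```text
time: 1.45
ee_pos: [0.5144, -0.3578, 0.3128]
tool_rot: [0.775, 1.436, -0.777]
contact_force: [-1.3, 0.8, -1.4]
width: 0.0857
```

```bash
python3 - <<'E'
from h import *
o,W=plan([.549,-.332,.30]);print(np.degrees(np.arctan2(W[1,2],W[0,2])))
im=snap('wrist','w2.png')
print(proj('wrist',np.array([.549,-.332,.191]),o))
snap('top','t2.png')
E
```

```text
t 1.45 pos [ 0.5144 -0.3578  0.3128] F [-1.28  0.8  -1.44] w 0.0857 tilt 0.43
delta tool cm [ 1.266  4.31  -0.272] rows 1.0336786871102317
-56.963917593169214
[274.90770465 138.4316573 ]
```

View pics/w2.png

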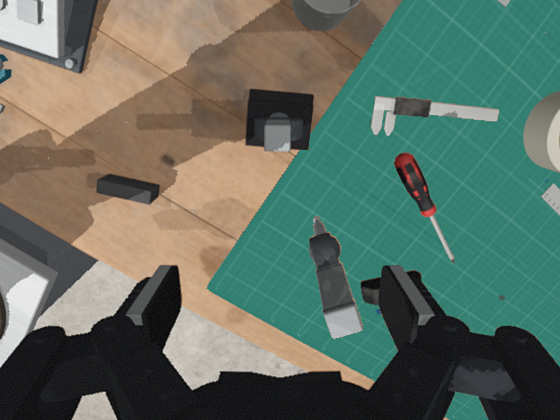

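```bash
python3 - <<'E'
import cv2
a=cv2.imread('pics/w2.png')[80:165,230:330];cv2.imwrite('pics/w2c.png',cv2.resize(a,(700,595),interpolation=cv2.INTER_CUBIC))
E
```

```text
(no output)
```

View pics/w2c.png

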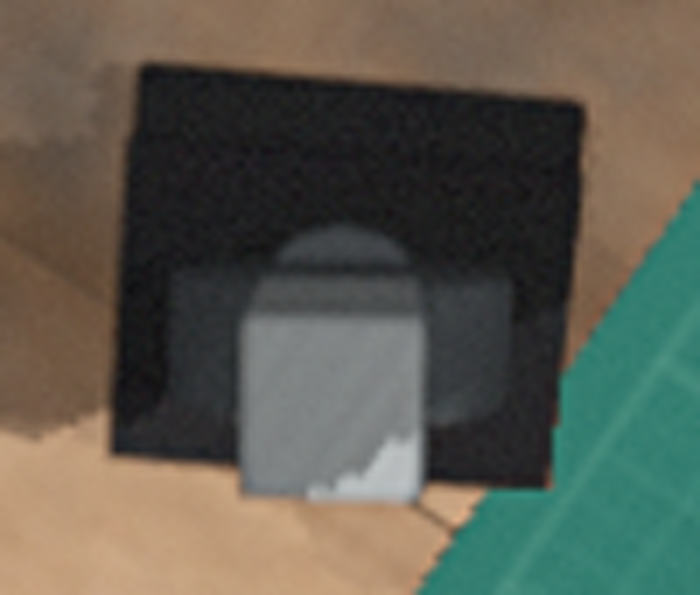

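```bash
python3 - <<'E'
from h import *
o=robot.get_obs()
cs=[onz('wrist',230+a/7,80+b/7,.191,o) for a,b in [(244,313),(425,316),(420,497),(240,495)]]
c=np.mean(cs,0);print(c,[np.linalg.norm(cs[i]-cs[i-1]).round(4) for i in range(4)],[np.degrees(np.arctan2(*(cs[i]-cs[i-1])[1::-1])).round(1) for i in range(4)])
W0=np.column_stack([[0,0,-1],np.cross([np.cos(-np.radians(57)),np.sin(-np.radians(57)),0],[0,0,-1]),[np.cos(-np.radians(57)),np.sin(-np.radians(57)),0]])
plan([c[0],c[1],.145],W0)
E
```

```text
[ 0.54560139 -0.33608661  0.191     ] [np.float64(0.0198), np.float64(0.0195), np.float64(0.0196), np.float64(0.0198)] [np.float64(30.9), np.float64(-58.0), np.float64(-148.2), np.float64(122.3)]
t 1.55 pos [ 0.51   -0.3599  0.3147] F [-0.91  0.03 -0.22] w 0.085 tilt 0.49
delta tool cm [1.694e+01 4.402e+00 9.000e-03] rows 4.062417156564892
rot deg [-0.16 -0.28  0.4 ] rows 0.07184544662406041
```

Emit:
carry_out --delta_pos '[[1.5, 3, 0], [1.5, 1.7, 0], [0, 0, 0], [0, 0, 0]]' --rot '[[1, 0, 0], [0, 0, 0], [0, 0, 0], [0, 0, 0]]' --jaw '[8.54, 8.54, 8.54, 8.54]'

```text
time: 1.88
ee_pos: [0.5449, -0.3411, 0.2854]
tool_rot: [0.793, 1.425, -0.808]
contact_force: [0.4, -0.6, -0.3]
width: 0.0854
```

```bash
cat >> h.py <<'E'
def W0(deg):
    z=np.array([np.cos(np.radians(deg)),np.sin(np.radians(deg)),0]);x=np.array([0,0,-1.])
    return np.column_stack([x,np.cross(z,x),z])
E
python3 - <<'E'
from h import *
o,W=plan([.5495,-.333,.145],W0(-58))
snap('wrist','w3.png')
cv2.imwrite('pics/w3c.png',cv2.resize(cv2.imread('pics/w3.png')[150:300,180:380],(800,600)))
print(o)
E
```

```text
t 1.88 pos [ 0.5449 -0.3411  0.2854] F [ 0.36 -0.61 -0.3 ] w 0.0854 tilt 0.62
delta tool cm [14.029  0.962 -0.431] rows 3.364182473738491
rot deg [-0.82 -0.08  0.62] rows 0.14345429607129104
{'time': 1.8833, 'joint_pos': array([ 0.60204177,  0.44550648, -0.19961493,  1.42506422,  0.09755174,
        1.28737607, -0.6330724 ]), 'qd': array([ 0.00313761,  0.00722323,  0.00511589,  0.02074838,  0.00091836,
       -0.00978355, -0.00203968]), 'tau': array([ -1.76912114, -66.63055658,  -3.2233838 , -32.39172578,
        -0.13118723,  -0.15549825,  -0.20980176]), 'ee_pos': array([ 0.54489587, -0.34105131,  0.28537612]), 'tool_rot': array([ 0.79328442,  1.4253455 , -0.80752073]), 'contact_force': array([ 0.3602186 , -0.60711028, -0.29691033]), 'torque': array([-0.03857759,  0.03708905,  0.04207312]), 'width': 0.0853630019215343}
```

View pics/w3c.png

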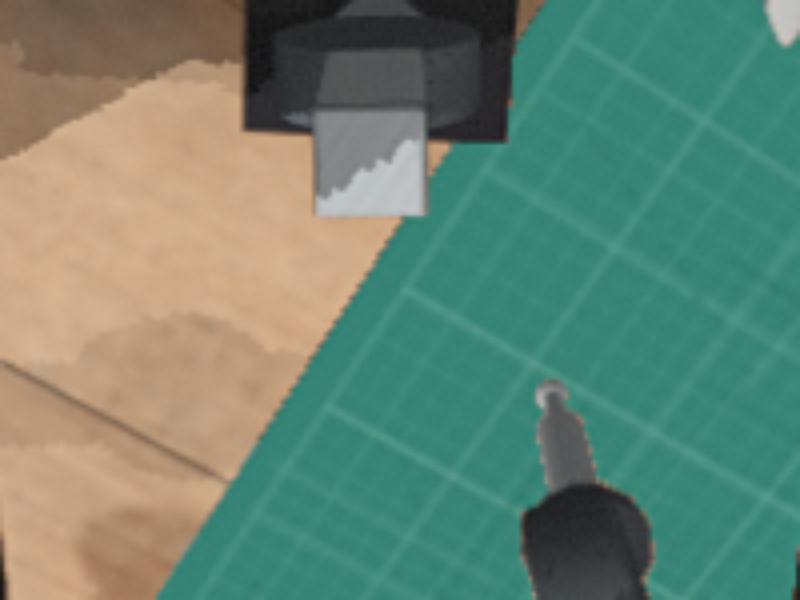

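```bash
python3 - <<'E'
from h import *
o=dict(ee_pos=np.array([ 0.54489587, -0.34105131,  0.28537612]),tool_rot=np.array([ 0.79328442,  1.4253455 , -0.80752073]))
c=np.array([onz('wrist',180+a/4,150+b/4,.191,o) for a,b in [(315,108),(427,106),(427,215),(315,216)]])
print(c.mean(0),[np.linalg.norm(c[i]-c[i-1]).round(4) for i in range(4)],[np.degrees(np.arctan2(*(c[i]-c[i-1])[1::-1])).round(1) for i in range(4)])
m=c.mean(0);plan([m[0],m[1],.145],W0(-57.5))
E
```

```text
[ 0.55114042 -0.33323136  0.191     ] [np.float64(0.0199), np.float64(0.0196), np.float64(0.0201), np.float64(0.0201)] [np.float64(30.2), np.float64(-57.7), np.float64(-148.4), np.float64(121.8)]
t 1.93 pos [ 0.5446 -0.3413  0.2854] F [-0.7  -0.37 -0.34] w 0.0856 tilt 0.63
delta tool cm [14.025  1.133 -0.327] rows 3.363402052743477
rot deg [-1.34 -0.09  0.63] rows 0.20732539996568675
```

Emit:
carry_out --delta_pos '[[3, 1.1, -0.3], [3.5, 0, 0], [3.5, 0, 0], [0, 0, 0]]' --rot '[[0, 0, 0.6], [0, 0, 0], [0, 0, 0], [0, 0, 0]]' --jaw '[8.54, 8.54, 8.54, 8.54]'

```text
time: 2.27
ee_pos: [0.5494, -0.3409, 0.1903]
tool_rot: [0.803, 1.405, -0.808]
contact_force: [-0.3, 0.3, -0.4]
width: 0.0854
```

```bash
python3 - <<'E'
from h import *
plan([.551,-.333,.145],W0(-58))
E
```

```text
t 2.27 pos [ 0.5494 -0.3409  0.1903] F [-0.26  0.29 -0.44] w 0.0854 tilt 0.63
delta tool cm [ 4.528  0.531 -0.645] rows 1.0858219664030269
rot deg [-1.33  0.61 -0.14] rows 0.20507423873273176
```

Emit:
carry_out --delta_pos '[[2, 0.5, -0.6], [2, 0, 0], [0, 0, 0]]' --rot '[[-1.3, 0.6, 0], [0, 0, 0], [0, 0, 0]]' --jaw '[8.54, 8.54, 8.54]'

```text
time: 2.52
ee_pos: [0.5485, -0.3388, 0.1554]
tool_rot: [0.792, 1.416, -0.793]
contact_force: [-0.7, -1.1, -0.1]
width: 0.0858
```

```bash
python3 - <<'E'
from h import *
plan([.551,-.333,.146],W0(-58))
snap('wrist','w4.png')
E
```

```text
t 2.52 pos [ 0.5485 -0.3388  0.1554] F [-0.66 -1.15 -0.08] w 0.0858 tilt 0.32
delta tool cm [ 0.944  0.514 -0.372] rows 0.22632455273625499
rot deg [-0.33  0.3  -0.1 ] rows 0.064030908854889
```

View pics/w4.png

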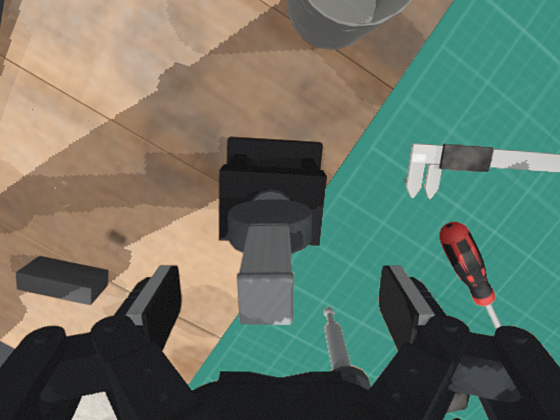

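Emit:
carry_out --delta_pos '[[0.9, 0.6, -0.5], [0, 0, 0]]' --rot '[[0, 0, 0], [0, 0, 0]]' --jaw '[8.54, 8.54]'

```text
time: 2.73
ee_pos: [0.553, -0.3337, 0.1529]
tool_rot: [0.793, 1.407, -0.795]
contact_force: [-0.5, 0.9, 0.1]
width: 0.0859
```

```bash
python3 - <<'E'
from h import *
plan([.551,-.333,.146],W0(-58))
snap('wrist','w5.png')
cv2.imwrite('pics/w5c.png',cv2.resize(cv2.imread('pics/w5.png')[200:350,180:380],(800,600)))
E
```

```text
t 2.73 pos [ 0.553  -0.3337  0.1529] F [-0.55  0.9   0.05] w 0.0859 tilt 0.76
delta tool cm [ 0.687 -0.138 -0.175] rows 0.16468540359021974
rot deg [-0.49  0.7  -0.3 ] rows 0.12678164548762594
```

View pics/w5c.png

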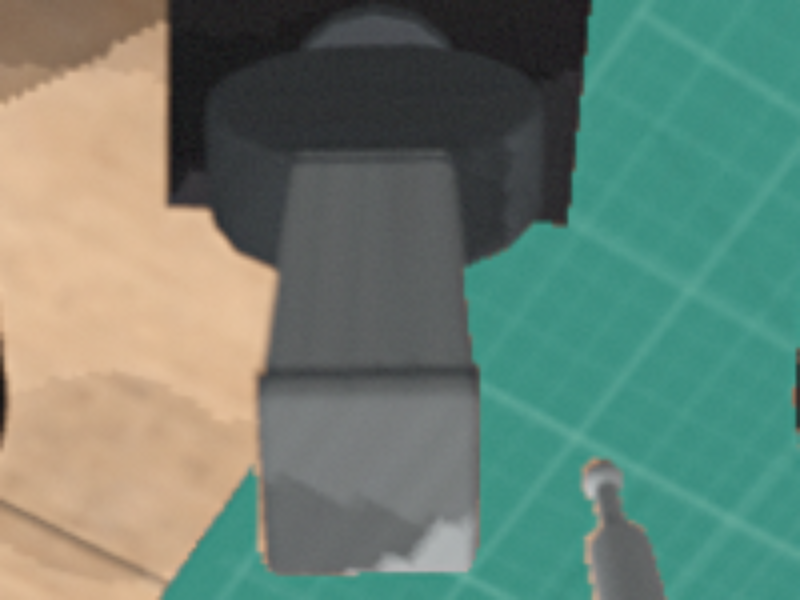

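```bash
python3 - <<'E'
from h import *
o=robot.get_obs()
print(o['ee_pos'])
W=Ro.from_rotvec(o['tool_rot']).as_matrix()
X=onz('wrist',272.3,318.2,.191,dict(ee_pos=np.array([.553,-.3337,.1529]),tool_rot=[.793,1.407,-.795]));print(X, W.T@(X-o['ee_pos']))
E
```

```text
[ 0.55340817 -0.33518846  0.15428982]
[ 0.55218876 -0.33234615  0.191     ] [-0.03674795  0.00065538 -0.00252219]
```

Fine-centre, then close.

Emit:
carry_out --delta_pos '[[0.9, 0, -0.25], [0, 0, 0]]' --rot '[[-0.5, 0.7, 0], [0, 0, 0]]' --jaw '[8.54, 8.54]'

```text
time: 2.95
ee_pos: [0.5532, -0.3337, 0.1475]
tool_rot: [0.791, 1.415, -0.784]
contact_force: [-0.1, 0.5, -0.0]
width: 0.0855
```

```bash
python3 - <<'E'
from h import *
plan([.552,-.3325,.146],W0(-58))
E
```

```text
t 2.95 pos [ 0.5532 -0.3337  0.1475] F [-0.05  0.54 -0.05] w 0.0855 tilt 0.51
delta tool cm [ 0.146 -0.041 -0.165] rows 0.039569284618148015
rot deg [ 0.03  0.3  -0.42] rows 0.07145650262749967
```

Emit:
carry_out --delta_pos '[[0.1, 0, -0.15], [0, 0, 0], [0, 0, 0], [0, 0, 0], [0, 0, 0]]' --rot '[[0, 0.3, -0.4], [0, 0, 0], [0, 0, 0], [0, 0, 0], [0, 0, 0]]' --jaw '[6, 4, 3, 1.5, 0]'

```text
time: 3.37
ee_pos: [0.5529, -0.3326, 0.1472]
tool_rot: [0.788, 1.423, -0.788]
contact_force: [-0.7, 0.7, 0.0]
width: 0.0253
```

Emit:
carry_out --delta_pos '[[0, 0, 0], [0, 0, 0], [0, 0, 0], [0, 0, 0], [0, 0, 0]]' --rot '[[0, 0, 0], [0, 0, 0], [0, 0, 0], [0, 0, 0], [0, 0, 0]]' --jaw '[0, 0, 0, 0, 0]'

```text
time: 3.78
ee_pos: [0.5529, -0.3325, 0.1473]
tool_rot: [0.788, 1.423, -0.788]
contact_force: [0.4, -0.0, -0.3]
width: 0.0195
```

```bash
python3 - <<'E'
from h import *
plan([.552,-.3325,.33],W0(-58))
snap('wrist','w6.png')
E
```

```text
t 3.78 pos [ 0.5529 -0.3325  0.1473] F [ 0.43 -0.03 -0.34] w 0.0195 tilt 0.0
delta tool cm [-18.275  -0.069  -0.048] rows 4.382381674839999
rot deg [ 0.03  0.   -0.  ] rows 0.004925649167771443
```

View pics/w6.png

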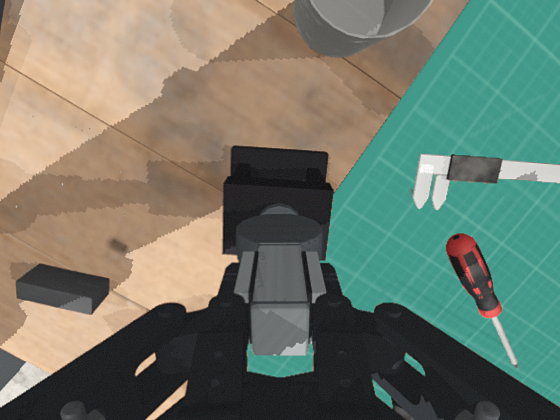

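Emit:
carry_out --delta_pos '[[-1.5, 0, 0], [-2.5, 0, 0], [-2.5, 0, 0], [-2.5, 0, 0], [-2.5, 0, 0]]' --rot '[[0, 0, 0], [0, 0, 0], [0, 0, 0], [0, 0, 0], [0, 0, 0]]' --jaw '[0, 0, 0, 0, 0]'

```text
time: 4.25
ee_pos: [0.5497, -0.3308, 0.2581]
tool_rot: [0.79, 1.437, -0.789]
contact_force: [-0.1, -0.1, -1.2]
width: 0.0192
```

Emit:
carry_out --delta_pos '[[-2.5, 0, 0], [-2.5, 0, 0], [-2.5, 0, 0], [-1.5, 0, 0], [0, 0, 0]]' --rot '[[0, 0, 0], [0, 0, 0], [0, 0, 0], [0, 0, 0], [0, 0, 0]]' --jaw '[0, 0, 0, 0, 0]'

```text
time: 4.67
ee_pos: [0.551, -0.3316, 0.3571]
tool_rot: [0.789, 1.431, -0.788]
contact_force: [-0.0, 0.2, -1.5]
width: 0.019
```

```bash
python3 - <<'E'
from h import *
o,W=plan([.497,.0131,.33],W0(-58))
print(o['joint_pos'])
snap('wrist','w7.png');snap('scene','s7.png');snap('top','t7.png')
tip=o['ee_pos']+.136*W[:,0]
for n in['scene','top']:print(n,proj(n,tip),proj(n,o['ee_pos']-.044*W[:,0]))
E
```

```text
t 4.67 pos [ 0.551  -0.3316  0.3571] F [-0.03  0.21 -1.49] w 0.019 tilt 0.46
delta tool cm [  2.899  13.735 -32.056] rows 7.687208225745181
rot deg [ 0.06 -0.42  0.2 ] rows 0.06538779616263819
[ 0.58962038  0.41861458 -0.2050368   1.29474374  0.08210301  1.44446589
 -0.62038044]
scene [327.79950726 167.47481196] [332.54219364  98.48263969]
top [350.02456402 183.65876412] [371.30549009 146.57141689]
```

View pics/w7.png

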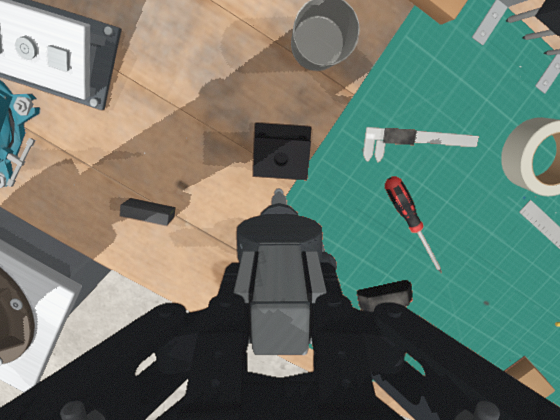

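View pics/s7.png

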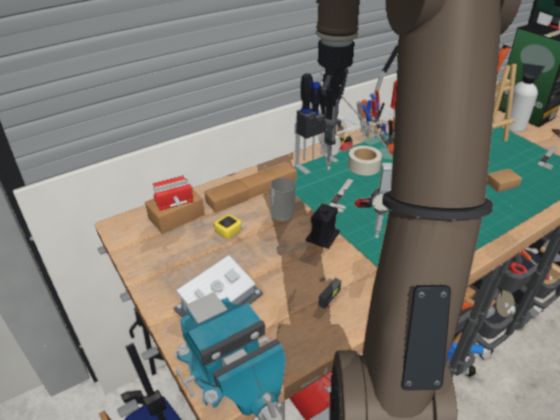

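```bash
cat >> h.py <<'E'
A=np.radians(13.7)
def block(A=A):
    xd=np.array([np.cos(A),np.sin(A),0]);yd=np.array([-np.sin(A),np.cos(A),0]);s=np.radians(20)
    n=np.array([0,0,np.cos(s)])-np.sin(s)*xd
    R=np.column_stack([-n,np.cross(-yd,-n),-yd]);return n,R
E
python3 - <<'E'
from h import *
n,R=block();P=np.array([.497,.0131,.0606])
print(n)
o,W=plan(P+n*(.136+.09),R)
tip=o['ee_pos']+.136*W[:,0];print(proj('wrist',tip,o))
print('vice jaw',tri([ray('top',160,277),ray('scene',200,293)]))
t=cv2.imread('pics/t7.png')[180:420,60:240];cv2.imwrite('pics/t7c.png',cv2.resize(t,(450,600)))
E
```

```text
[-0.33228937 -0.08100342  0.93969262]
t 4.82 pos [ 0.5496 -0.331   0.3525] F [-0.65  0.42 -2.08] w 0.0193 tilt 0.82
delta tool cm [  8.342   6.532 -34.29 ] rows 8.222995867267304
rot deg [18.07 -3.86 20.33] rows 3.836365045672557
[277.74533425 188.98603909]
vice jaw (array([0.44318852, 0.06013255, 0.10656781]), [np.float64(0.015712319270925975), np.float64(0.015712319270925895)])
```

View pics/t7c.png

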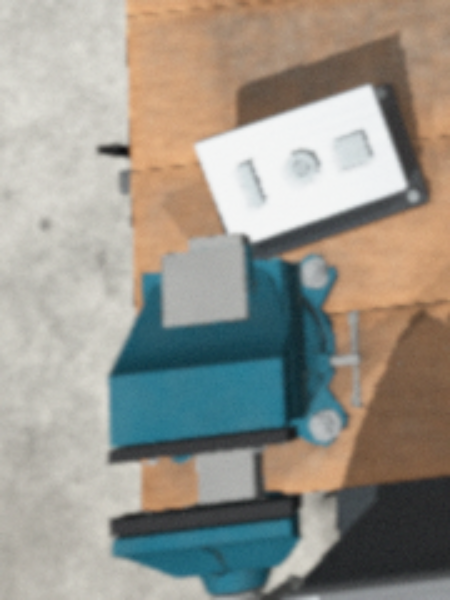

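```bash
python3 - <<'E'
from h import *
for a,b in [((248,236),(213.8,292.5)),((248,318),(227,310)),((162,325),(198.8,323))]:
    print(tri([ray('top',60+a[0]*.4,180+a[1]*.4),ray('scene',*b)]))
E
```

```text
(array([0.43872037, 0.04720398, 0.10955712]), [np.float64(0.00010608208180827267), np.float64(0.00010608208180821505)])
(array([0.37576463, 0.04879375, 0.11782736]), [np.float64(0.00045241829088444344), np.float64(0.00045241829088451575)])
(array([0.37677018, 0.11215523, 0.12034906]), [np.float64(0.0014110388572256146), np.float64(0.0014110388572255602)])
```

Emit:
carry_out --delta_pos '[[0, 0.5, -2], [0, 0.5, -3.5], [0, 0.5, -4], [0, 0.5, -4], [0, 0.5, -4]]' --rot '[[0, 0, 0], [3, 0, 0], [4, 0, 0], [4, 0, 0], [4, 0, 0]]' --jaw '[0, 0, 0, 0, 0]'

```text
time: 5.23
ee_pos: [0.4858, -0.1684, 0.3411]
tool_rot: [1.0, 1.357, -1.018]
contact_force: [1.8, 1.0, -1.5]
width: 0.0194
```

```bash
python3 - <<'E'
from h import *
n,R=block();P=np.array([.497,.0131,.0606])
o,W=plan(P+n*(.136+.09),R)
E
```

```text
t 5.23 pos [ 0.4858 -0.1684  0.3411] F [ 1.77  0.99 -1.47] w 0.0194 tilt 1.8
delta tool cm [  7.16   -1.55  -17.321] rows 4.153638232319101
rot deg [ 1.83 -1.31 21.51] rows 3.021106893265247
```

Emit:
carry_out --delta_pos '[[0.5, -0.3, -3.8], [1, -0.3, -3.8], [1, -0.3, -3.5], [1, -0.3, -2.5], [0, 0, -1]]' --rot '[[0, 0, 3], [0, 0, 4], [0, 0, 4], [0, 0, 4], [0, 0, 3]]' --jaw '[0, 0, 0, 0, 0]'

```text
time: 5.65
ee_pos: [0.4295, -0.0164, 0.2974]
tool_rot: [1.173, 1.164, -0.777]
contact_force: [-1.1, -0.2, -1.9]
width: 0.0192
```

```bash
python3 - <<'E'
from h import *
n,R=block();P=np.array([.497,.0131,.0606])
o,W=plan(P+n*(.136+.09),R)
E
```

```text
t 5.65 pos [ 0.4295 -0.0164  0.2974] F [-1.14 -0.18 -1.91] w 0.0192 tilt 16.44
delta tool cm [ 2.253 -1.099 -1.224] rows 0.5403577873643293
rot deg [ 1.66 -2.09  3.65] rows 0.6318730028124887
```

Emit:
carry_out --delta_pos '[[1.2, -1.1, -1.2], [1, 0, 0], [0, 0, 0]]' --rot '[[1.7, -2.1, 3.6], [0, 0, 0], [0, 0, 0]]' --jaw '[0, 0, 0]'

```text
time: 5.9
ee_pos: [0.411, -0.0035, 0.2643]
tool_rot: [1.206, 1.089, -0.773]
contact_force: [0.6, -0.2, -0.1]
width: 0.0193
```

```bash
python3 - <<'E'
from h import *
n,R=block();P=np.array([.497,.0131,.0606])
o,W=plan(P+n*(.136+.09),R); print(repr(o['ee_pos']),repr(o['tool_rot']))
snap('wrist','w8.png'); print(proj('wrist',o['ee_pos']+.136*W[:,0],o), proj('wrist',P,o))
o=robot.get_obs(); print(repr(o['ee_pos']),repr(o['tool_rot']))
snap('top','t8.png');snap('scene','s8.png')
cv2.imwrite('pics/w8c.png',cv2.resize(cv2.imread('pics/w8.png')[90:240,180:380],(800,600),interpolation=cv2.INTER_CUBIC))
E
```

```text
t 5.9 pos [ 0.411  -0.0035  0.2643] F [ 0.59 -0.16 -0.13] w 0.0193 tilt 19.5
delta tool cm [-0.477  1.247  0.426] rows 0.29907379859524336
rot deg [-0.03 -0.03  0.5 ] rows 0.07057092724572689
array([ 0.41101634, -0.00346365,  0.26431686]) array([ 1.20607186,  1.08945718, -0.77283067])
[277.6499742  189.50662483] [282.2322299  154.81704273]
array([ 0.40988742, -0.00340554,  0.2640531 ]) array([ 1.20540492,  1.09209691, -0.77449309])
```

View pics/w8.png

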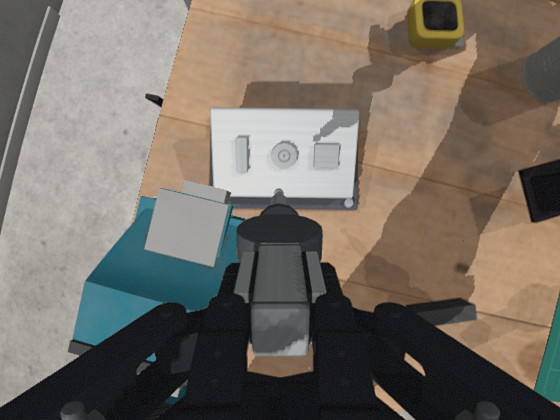

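View pics/w8c.png

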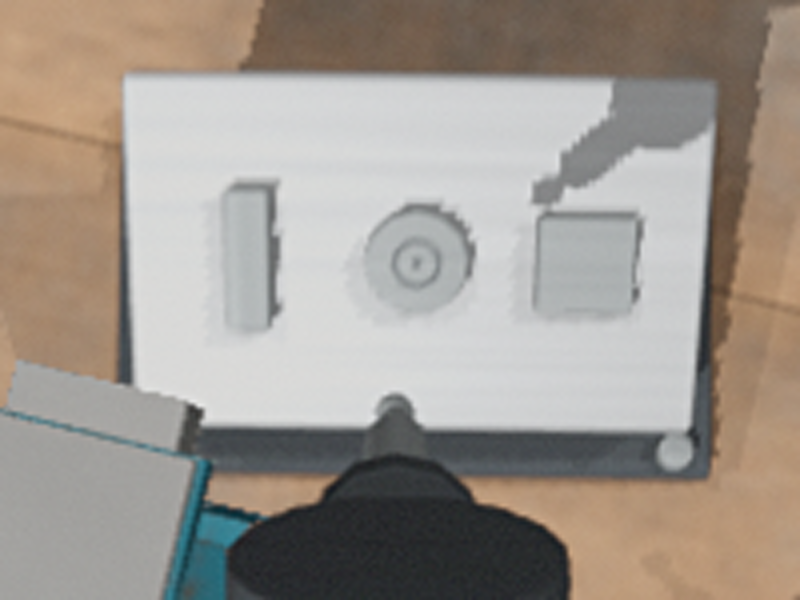

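View pics/s8.png

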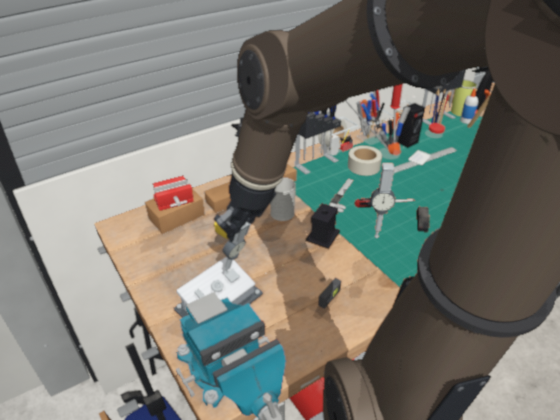

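```bash
python3 - <<'E'
from h import *
o=dict(ee_pos=np.array([ 0.41101634, -0.00346365,  0.26431686]),tool_rot=np.array([ 1.20607186,  1.08945718, -0.77283067]))
f=lambda a,b:(180+a/4,90+b/4)
X=onz('wrist',*f(417,262),.0606,o);print('round',X)
n,R=block()
def onp(u,v,h):
    c,d=ray('wrist',u,v,o);P=np.array([X[0],X[1],.0606])-n*(.006-h);return c+d*((P-c)@n)/(d@n)
sq=np.array([onp(*f(*c),.006) for c in[(538,214),(639,214),(634,312),(534,306)]]).mean(0)
ob=np.array([onp(*f(*c),.006) for c in[(229,188),(273,186),(272,328),(226,328)]]).mean(0)
print(sq,ob,np.linalg.norm(sq-X),np.linalg.norm(ob-X))
e=ob-sq;print('yaw',np.degrees(np.arctan2(-e[0],e[1])),e)
cs=[onp(*f(*c),0) for c in[(123,73),(716,80),(692,430),(133,428)]]
for i in range(4):
    e=cs[i]-cs[i-1];print(np.linalg.norm(e).round(4),np.degrees(np.arctan2(e[1],e[0])).round(2),e.round(4))
print(np.mean(cs,0))
print('top/scene',tri([ray('top',181,247),ray('scene',217,285),ray('wrist',*f(417,262),o)]))
print(tri([ray('top',181,247),ray('wrist',*f(417,262),o)]))
E
python3 - <<'E'
import cv2
cv2.imwrite('pics/t8c.png',cv2.resize(cv2.imread('pics/t8.png')[195:295,120:240],(720,600),interpolation=cv2.INTER_CUBIC))
E
```

```text
round [0.49679989 0.01085916 0.0606    ]
[ 0.50750624 -0.03262043  0.0606379 ] [0.48722641 0.05393983 0.06092831] 0.04477836866851223 0.04413279218551916
yaw 13.18576129918211 [-0.02027983  0.08656026  0.00029042]
0.0964 12.0 [0.0886 0.0188 0.033 ]
0.154 -76.86 [ 0.035  -0.1499 -0.0006]
0.0953 -166.57 [-0.0871 -0.0208 -0.0326]
0.1562 103.53 [-0.0365  0.1519  0.0002]
[0.49866846 0.01146748 0.05492812]
top/scene (array([0.49714406, 0.01231886, 0.0582307 ]), [np.float64(0.0008603582318543016), np.float64(0.0016543455322342298), np.float64(0.001394639284034762)])
(array([0.4955523 , 0.01070138, 0.06548   ]), [np.float64(0.00042299796174266564), np.float64(0.00042299796174266065)])
```

View pics/t8c.png

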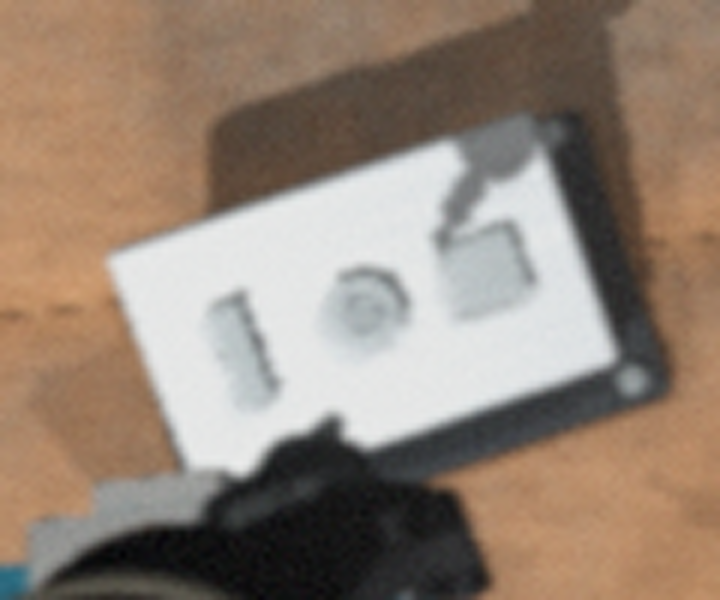

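```bash
cat >> h.py <<'E'
n,R=block(np.radians(13.4));P=np.array([.4968,.0110,.0606])
E
python3 - <<'E'
from h import *
plan(P+n*(.136+.02),R)
E
```

```text
t 6.05 pos [ 0.4136 -0.0039  0.267 ] F [ 0.44 -0.31 -1.13] w 0.0195 tilt 19.63
delta tool cm [6.678 0.909 0.494] rows 1.601350132803796
rot deg [ 0.22 -0.13  0.37] rows 0.06281698730867459
```

Emit:
carry_out --delta_pos '[[2, 0.9, 0.5], [2, 0, 0], [1.5, 0, 0], [0, 0, 0]]' --rot '[[0.2, 0, 0.4], [0, 0, 0], [0, 0, 0], [0, 0, 0]]' --jaw '[0, 0, 0, 0]'

```text
time: 6.38
ee_pos: [0.4489, -0.0042, 0.2213]
tool_rot: [1.219, 1.074, -0.765]
contact_force: [-0.6, -0.4, -2.5]
width: 0.0192
```

```bash
python3 - <<'E'
from h import *
plan(P+n*(.136+.02),R)
E
```

```text
t 6.38 pos [ 0.4489 -0.0042  0.2213] F [-0.6  -0.44 -2.52] w 0.0192 tilt 20.5
delta tool cm [ 1.206 -0.802 -0.368] rows 0.28927861183994025
rot deg [-0.16 -0.02 -0.5 ] rows 0.07402032537583705
```

Emit:
carry_out --delta_pos '[[1, -0.8, -0.35], [0, 0, 0], [0, 0, 0]]' --rot '[[0, 0, -0.5], [0, 0, 0], [0, 0, 0]]' --jaw '[0, 0, 0]'

```text
time: 6.63
ee_pos: [0.4475, -0.0026, 0.2109]
tool_rot: [1.218, 1.08, -0.772]
contact_force: [0.7, 0.1, -1.7]
width: 0.0191
```

```bash
python3 - <<'E'
from h import *
o,W=plan(P+n*(.136+.02),R);print(repr(o['ee_pos']),repr(o['tool_rot']))
snap('wrist','w9.png'); print(proj('wrist',o['ee_pos']+.136*W[:,0],o), proj('wrist',P,o))
plan(P+n*(.136+.02),R)
cv2.imwrite('pics/w9c.png',cv2.resize(cv2.imread('pics/w9.png')[135:240,210:350],(800,600),interpolation=cv2.INTER_CUBIC))
E
```

```text
t 6.63 pos [ 0.4475 -0.0026  0.2109] F [ 0.65  0.08 -1.69] w 0.0191 tilt 20.05
delta tool cm [ 0.276 -0.337 -0.173] rows 0.08091855633996944
rot deg [-0.27 -0.07 -0.05] rows 0.0402382023044744
array([ 0.44745894, -0.00255775,  0.21093936]) array([ 1.21779996,  1.07961709, -0.77157887])
[277.6510392  189.52332744] [276.09475453 186.54535228]
t 6.68 pos [ 0.4473 -0.0026  0.211 ] F [-0.35 -0.24 -1.98] w 0.0191 tilt 20.05
delta tool cm [ 0.283 -0.324 -0.174] rows 0.07764309030918515
rot deg [-0.28 -0.07 -0.05] rows 0.040598726739044994
```

View pics/w9c.png

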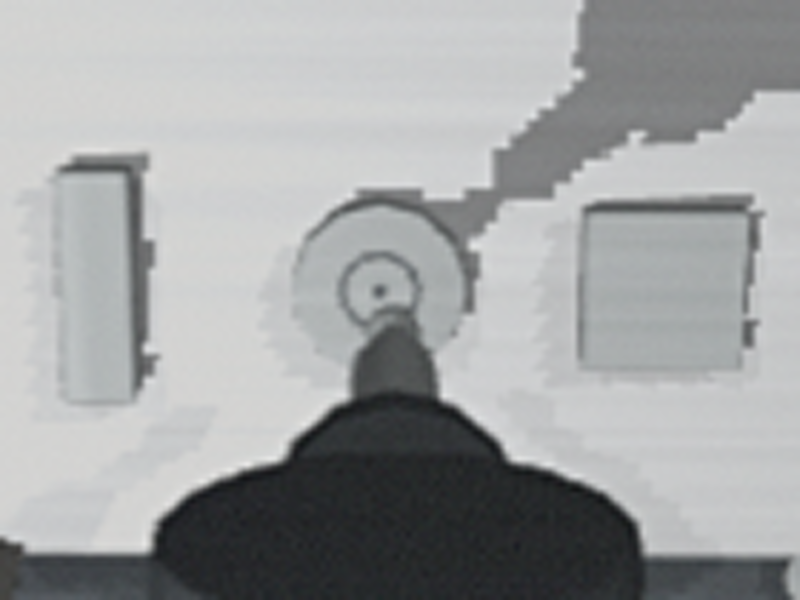

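Emit:
carry_out --delta_pos '[[1.0, 0, -0.3], [0.4, 0, 0], [0, 0, 0]]' --rot '[[-0.3, 0, 0], [0, 0, 0], [0, 0, 0]]' --jaw '[0, 0, 0]'

```text
time: 6.93
ee_pos: [0.4538, 0.0005, 0.2009]
tool_rot: [1.215, 1.076, -0.766]
contact_force: [-0.0, -0.2, -1.1]
width: 0.0195
```

```bash
python3 - <<'E'
from h import *
o,W=plan(P+n*(.136),R);print(repr(o['ee_pos']),repr(o['tool_rot']))
snap('wrist','w10.png'); print(proj('wrist',o['ee_pos']+.136*W[:,0],o), proj('wrist',P,o))
plan(P+n*(.136),R)
cv2.imwrite('pics/w10c.png',cv2.resize(cv2.imread('pics/w10.png')[160:220,240:320],(800,600),interpolation=cv2.INTER_CUBIC))
E
```

```text
t 6.93 pos [0.4538 0.0005 0.2009] F [-0.02 -0.24 -1.08] w 0.0195 tilt 20.33
delta tool cm [ 1.098 -0.647 -0.022] rows 0.26328953204745464
rot deg [-0.03  0.06 -0.33] rows 0.04680360122064738
array([0.45378924, 0.00053171, 0.2009401 ]) array([ 1.21518993,  1.07562887, -0.76641388])
[277.65422791 189.51555569] [277.31910182 194.18731548]
t 6.98 pos [0.4538 0.0006 0.2012] F [-0.57  0.01 -1.93] w 0.0192 tilt 20.34
delta tool cm [ 1.121 -0.656 -0.018] rows 0.2687997436222603
rot deg [-0.02  0.06 -0.34] rows 0.04813245870873033
```

View pics/w10c.png

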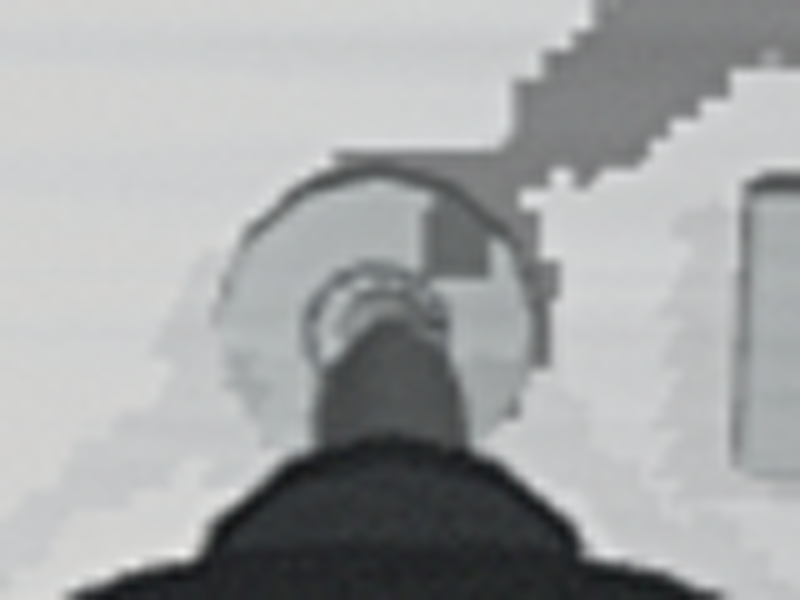

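Emit:
carry_out --delta_pos '[[0.3, -0.25, -0.13], [0.3, 0, 0], [0, 0, 0]]' --rot '[[0, 0, -0.35], [0, 0, 0], [0, 0, 0]]' --jaw '[0, 0, 0]'

```text
time: 7.23
ee_pos: [0.4538, 0.0013, 0.1958]
tool_rot: [1.213, 1.078, -0.771]
contact_force: [-0.2, 0.3, -1.5]
width: 0.019
```

```bash
python3 - <<'E'
from h import *
o,W=plan(P+n*(.136),R);print(repr(o['ee_pos']),repr(o['tool_rot']))
snap('wrist','w11.png'); print(proj('wrist',o['ee_pos']+.136*W[:,0],o), proj('wrist',P,o))
plan(P+n*(.136),R)
cv2.imwrite('pics/w11c.png',cv2.resize(cv2.imread('pics/w11.png')[160:220,240:320],(800,600),interpolation=cv2.INTER_CUBIC))
E
```

```text
t 7.23 pos [0.4538 0.0013 0.1958] F [-0.17  0.31 -1.47] w 0.019 tilt 20.07
delta tool cm [ 0.612 -0.482  0.056] rows 0.14680697819103222
rot deg [-0.05  0.13 -0.07] rows 0.021265339792208442
array([0.45377793, 0.00133296, 0.19579995]) array([ 1.21291857,  1.0776173 , -0.77081427])
[277.65272903 189.51850889] [278.0029336  193.23105162]
t 7.28 pos [0.4537 0.0014 0.1959] F [ 0.31  0.31 -1.85] w 0.0195 tilt 20.07
delta tool cm [ 0.625 -0.48   0.061] rows 0.14994039403531917
rot deg [-0.05  0.12 -0.07] rows 0.020453224821909425
```

View pics/w11c.png

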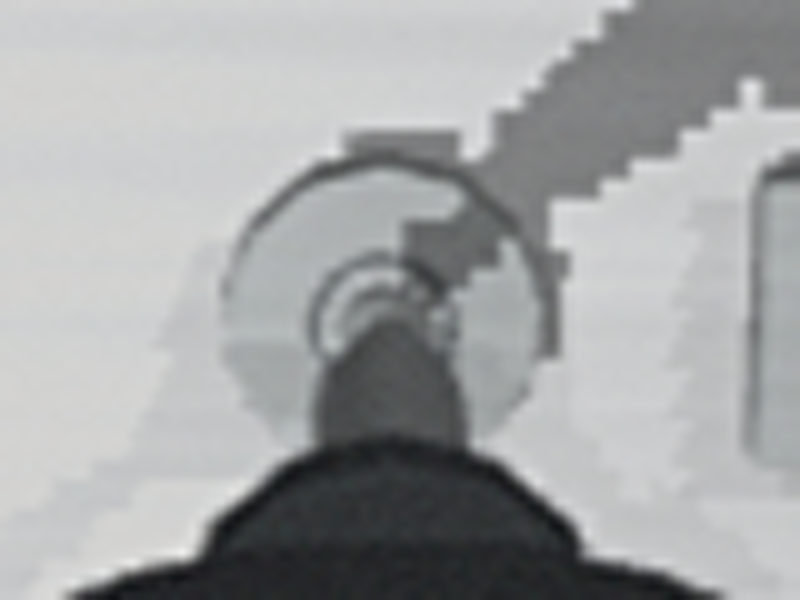

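Emit:
carry_out --delta_pos '[[0.35, -0.15, -0.05], [0.2, 0, 0], [0, 0, 0]]' --rot '[[0, 0, 0], [0, 0, 0], [0, 0, 0]]' --jaw '[0, 0, 0]'

```text
time: 7.53
ee_pos: [0.4542, 0.0019, 0.19]
tool_rot: [1.213, 1.077, -0.771]
contact_force: [-0.7, -0.7, -1.7]
width: 0.0193
```

```bash
cat >> h.py <<'E'
def look(f):
    o,W=plan(P+n*.136,R); fs=[o['contact_force']@n]
    snap('wrist',f+'.png')
    for _ in range(2): fs.append(robot.get_obs()['contact_force']@n)
    print('Fn',np.round(fs,2)); plan(P+n*.136,R)
    cv2.imwrite('pics/'+f+'c.png',cv2.resize(cv2.imread('pics/'+f+'.png')[160:220,240:320],(800,600),interpolation=cv2.INTER_CUBIC))
E
python3 -c "
from h import *
look('w12')"
```

```text
t 7.53 pos [0.4542 0.0019 0.19  ] F [-0.65 -0.69 -1.68] w 0.0193 tilt 20.09
delta tool cm [ 0.05  -0.328  0.1  ] rows 0.0786608591431848
rot deg [-0.06  0.14 -0.09] rows 0.02422249924896576
Fn [-1.31 -1.52 -1.52]
t 7.58 pos [0.454  0.0019 0.19  ] F [-1.76 -0.07 -2.24] w 0.0195 tilt 20.08
delta tool cm [ 0.056 -0.317  0.104] rows 0.07600753618319306
rot deg [-0.05  0.13 -0.08] rows 0.022860807666324652
```

View pics/w12c.png

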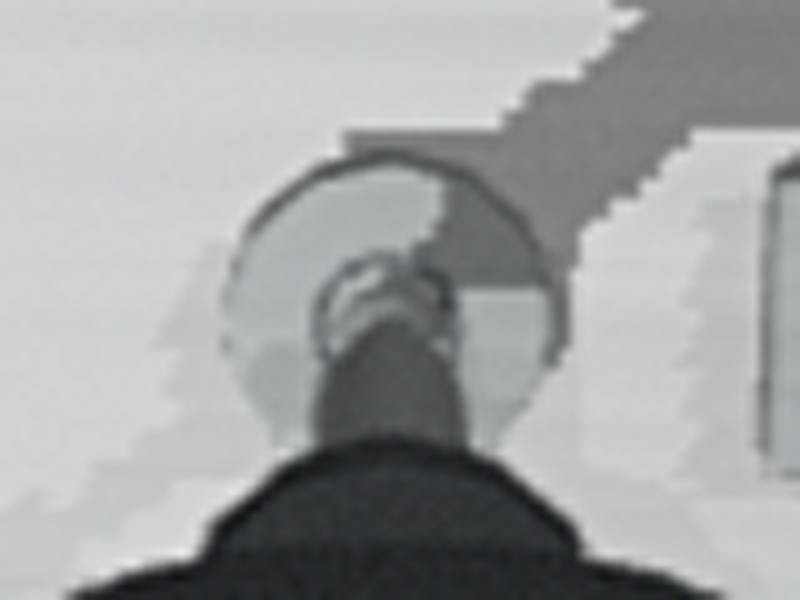

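Emit:
carry_out --delta_pos '[[0.3, 0, 0], [0, 0, 0]]' --rot '[[0, 0, 0], [0, 0, 0]]' --jaw '[0, 0]'

```text
time: 7.75
ee_pos: [0.4553, 0.0021, 0.1872]
tool_rot: [1.213, 1.077, -0.771]
contact_force: [-1.6, 0.2, 0.3]
width: 0.0193
```

```bash
python3 -c "
from h import *
look('w13')"
```

```text
t 7.75 pos [0.4553 0.0021 0.1872] F [-1.64  0.18  0.28] w 0.0193 tilt 20.1
delta tool cm [-0.255 -0.337  0.102] rows 0.08079874523580698
rot deg [-0.06  0.14 -0.1 ] rows 0.02526506991886218
Fn [0.8  0.65 0.65]
t 7.8 pos [0.4553 0.0021 0.1873] F [-1.08 -0.28  0.28] w 0.019 tilt 20.1
delta tool cm [-0.239 -0.344  0.102] rows 0.08245017400583432
rot deg [-0.05  0.14 -0.1 ] rows 0.025055576509610943
```

View pics/w13c.png

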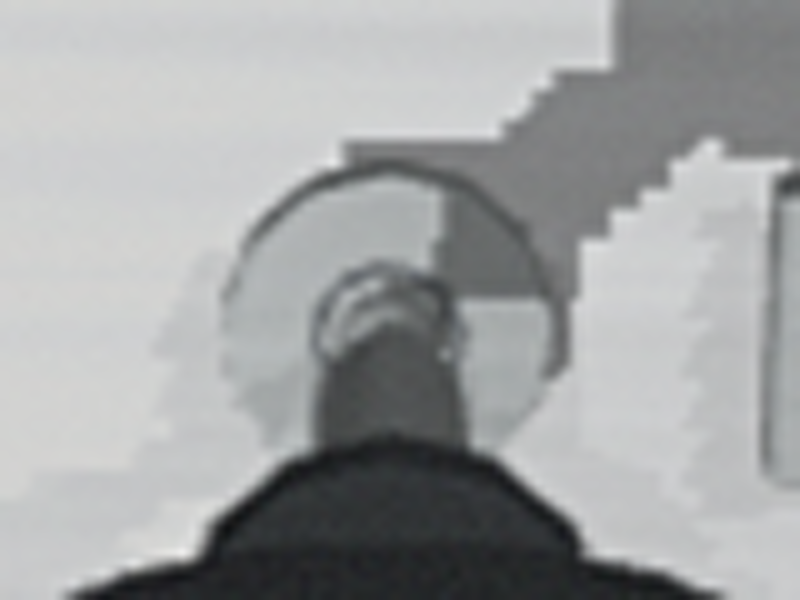

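Emit:
carry_out --delta_pos '[[0.3, 0, 0], [0, 0, 0]]' --rot '[[0, 0, 0], [0, 0, 0]]' --jaw '[0, 0]'

```text
time: 7.97
ee_pos: [0.4563, 0.0024, 0.1844]
tool_rot: [1.213, 1.077, -0.771]
contact_force: [-1.9, -0.2, 1.3]
width: 0.0193
```

```bash
python3 -c "
from h import *
look('w14')"
```

```text
t 7.97 pos [0.4563 0.0024 0.1844] F [-1.9  -0.22  1.31] w 0.0193 tilt 20.1
delta tool cm [-0.551 -0.345  0.104] rows 0.1321603189447012
rot deg [-0.05  0.14 -0.1 ] rows 0.025487949981040422
Fn [1.88 1.46 1.46]
t 8.02 pos [0.4563 0.0024 0.1846] F [-1.54 -0.74  0.94] w 0.0193 tilt 20.1
delta tool cm [-0.535 -0.348  0.107] rows 0.1283133637021613
rot deg [-0.04  0.14 -0.1 ] rows 0.0252432679304135
```

View pics/w14c.png

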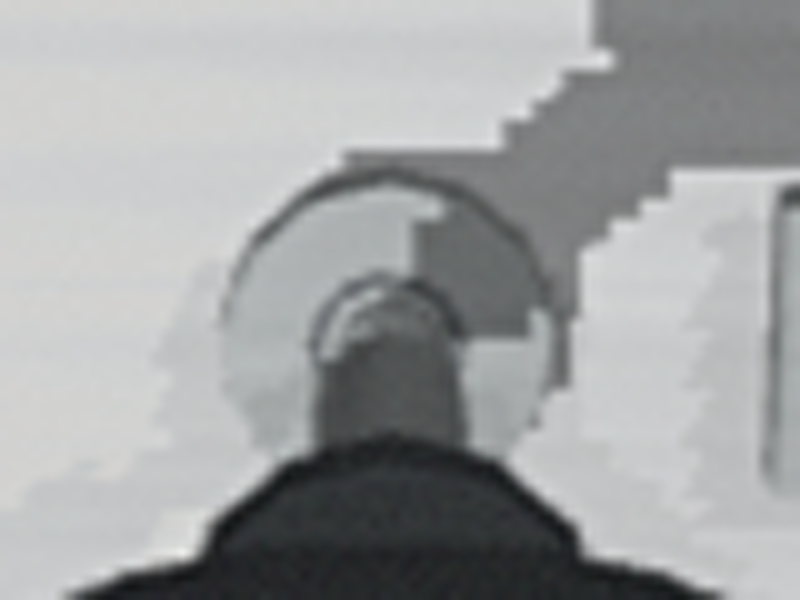

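Emit:
carry_out --delta_pos '[[-0.8, 0, 0], [0, -0.2, 0], [0, 0, 0]]' --rot '[[0, 0, 0], [0, 0, 0], [0, 0, 0]]' --jaw '[0, 0, 0]'

```text
time: 8.27
ee_pos: [0.4515, 0.0014, 0.1921]
tool_rot: [1.213, 1.077, -0.77]
contact_force: [0.4, -0.5, -2.1]
width: 0.0186
```

```bash
python3 -c "
from h import *
look('w15')"
```

```text
t 8.27 pos [0.4515 0.0014 0.1921] F [ 0.42 -0.48 -2.13] w 0.0186 tilt 20.11
delta tool cm [ 0.338 -0.15   0.115] rows 0.08107373432346549
rot deg [-0.03  0.12 -0.11] rows 0.023221616291061828
Fn [-2.1  -2.55 -2.55]
t 8.32 pos [0.4519 0.0014 0.1923] F [ 0.28  0.11 -2.61] w 0.0194 tilt 20.14
delta tool cm [ 0.347 -0.192  0.11 ] rows 0.08328432822789208
rot deg [-0.03  0.13 -0.14] rows 0.027518649805847766
```

View pics/w15c.png

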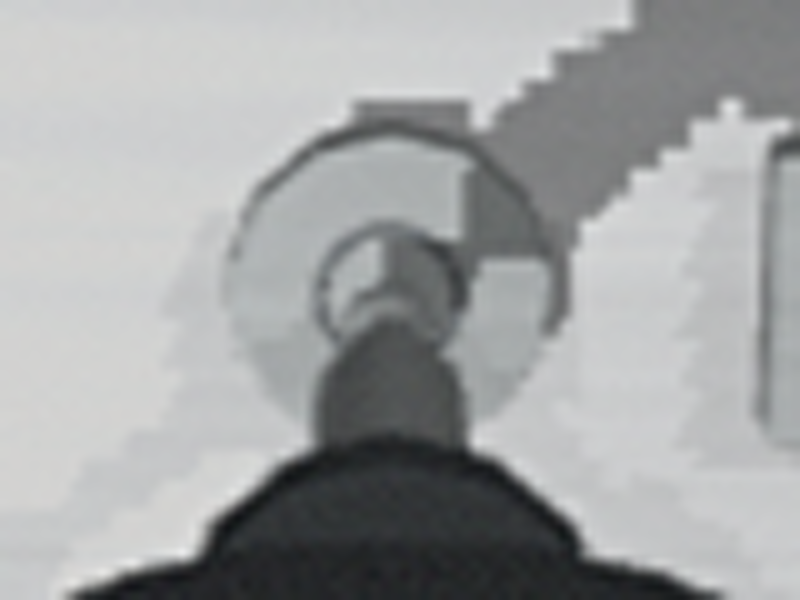

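Emit:
carry_out --delta_pos '[[0.3, 0.05, 0], [0.3, 0, 0], [0.2, 0, 0], [0, 0, 0]]' --rot '[[0, 0, 0], [0, 0, 0], [0, 0, 0], [0, 0, 0]]' --jaw '[0, 0, 0, 0]'

```text
time: 8.65
ee_pos: [0.4556, 0.0021, 0.1847]
tool_rot: [1.213, 1.075, -0.769]
contact_force: [-1.4, -0.8, 0.6]
width: 0.0194
```

```bash
python3 -c "
from h import *
look('w16')"
```

```text
t 8.65 pos [0.4556 0.0021 0.1847] F [-1.42 -0.78  0.56] w 0.0194 tilt 20.2
delta tool cm [-0.501 -0.278  0.089] rows 0.12009645903708702
rot deg [-0.04  0.17 -0.2 ] rows 0.03737679601948337
Fn [1.06 1.56 1.56]
t 8.7 pos [0.4556 0.0021 0.1848] F [-1.03  0.54  1.34] w 0.0192 tilt 20.21
delta tool cm [-0.488 -0.282  0.092] rows 0.11709303520076225
rot deg [-0.04  0.17 -0.2 ] rows 0.037418382648163225
```

View pics/w16c.png

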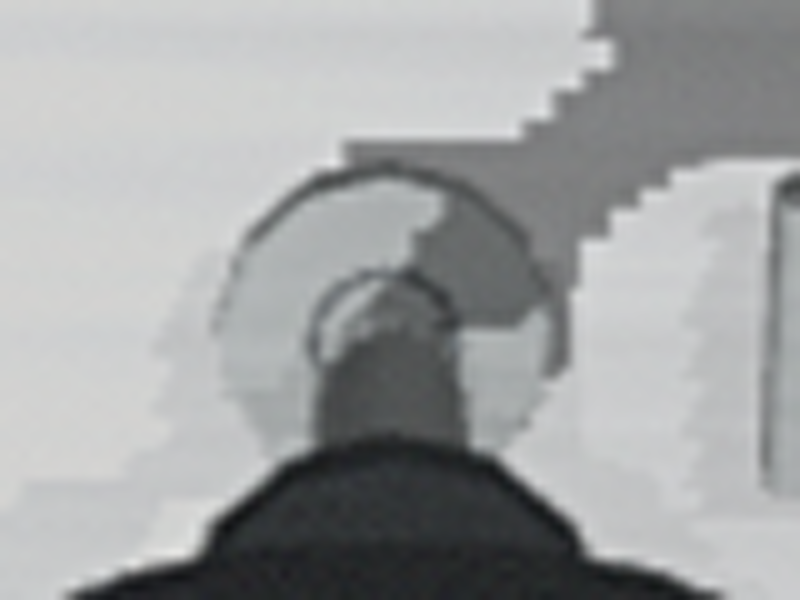

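Emit:
carry_out --delta_pos '[[0.1, 0, 0], [0, 0, 0], [0, 0, 0]]' --rot '[[0, 0, 0], [0, 0, 0], [0, 0, 0]]' --jaw '[0, 0, 0]'

```text
time: 8.95
ee_pos: [0.456, 0.0022, 0.1837]
tool_rot: [1.213, 1.076, -0.769]
contact_force: [-1.5, -0.4, 1.5]
width: 0.0193
```

```bash
python3 -c "
from h import *
look('w17')
for k in range(3):
    snap('scene','s17_%d.png'%k);o=robot.get_obs();print(o['contact_force']@n,o['ee_pos'].round(4))
snap('top','t17.png')
s=cv2.imread('pics/s17_2.png')[220:310,170:290];cv2.imwrite('pics/s17c.png',cv2.resize(s,(800,600),interpolation=cv2.INTER_CUBIC))
"
```

```text
t 8.95 pos [0.456  0.0022 0.1837] F [-1.47 -0.39  1.5 ] w 0.0193 tilt 20.19
delta tool cm [-0.61  -0.288  0.089] rows 0.14634144061604273
rot deg [-0.04  0.16 -0.19] rows 0.035308567210691595
Fn [1.93 1.57 1.57]
t 9.0 pos [0.456  0.0022 0.1837] F [-1.41 -0.93  1.09] w 0.0189 tilt 20.19
delta tool cm [-0.608 -0.289  0.089] rows 0.14580750503280376
rot deg [-0.04  0.16 -0.19] rows 0.03547458988097879
0.8558089995091535 [0.456  0.0022 0.1837]
1.4174606370008818 [0.456  0.0022 0.1837]
-0.0758824393156177 [0.456  0.0022 0.1837]
```

View pics/w17c.png

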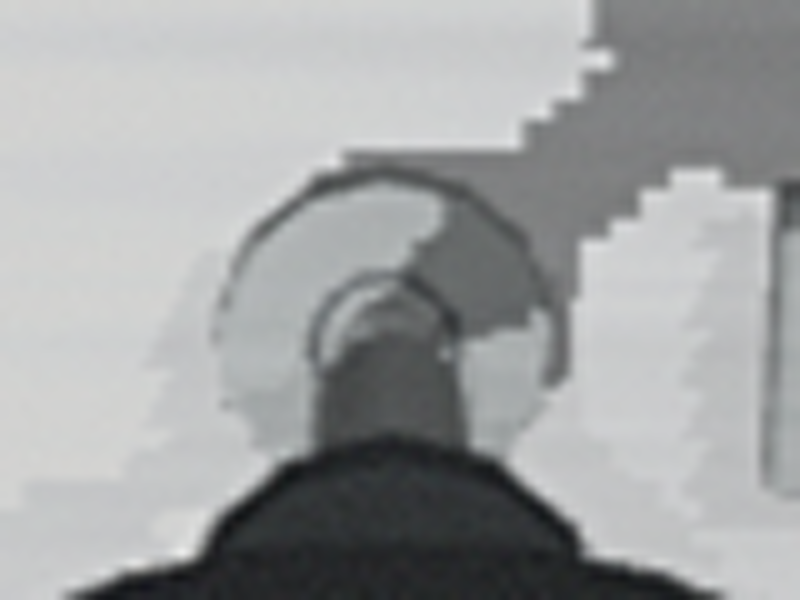

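View pics/s17c.png

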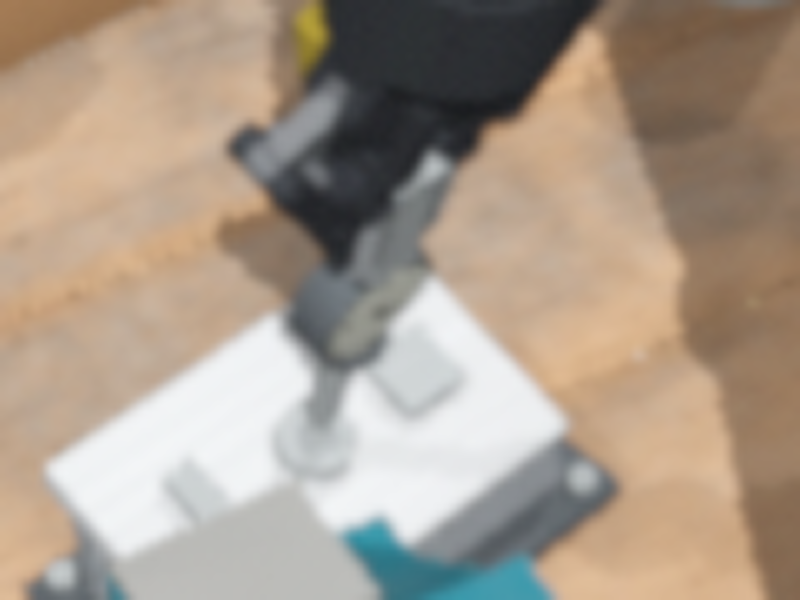

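```bash
python3 -c "
from h import *
fs=[]
for k in range(16):
    robot.read_camera('top');fs.append(robot.get_obs()['contact_force']@n)
print(np.round(fs,2),np.mean(fs),np.std(fs),robot.get_obs()['ee_pos'].round(4),robot.get_obs()['time'])
"
```

```text
[1.19 1.29 1.43 0.81 1.96 1.   2.42 1.58 2.58 1.13 1.88 1.79 1.8  2.11
 1.15 1.56] 1.6044460530125506 0.4920210026675141 [0.456  0.0022 0.1837] 10.0
```

```bash
python3 -c "
from h import *
print(robot.finish_job())"
```

```text
the job is handed in; nothing more can be done
None
```

I took the smaller gauge out of its stand and pressed its tip onto the round pad, square to the slope. I handed the job in at about 10 s, still gripping it by the lug. The system gave no verdict.

My last checks before handing in:
- **Tip position:** the wrist view shows the tip inside the scribed ring. I judge it about 1 to 2 mm from the centre. I lifted and re-pressed once, because the first press looked about 2 mm up-slope.
- **Squareness:** the tool axis measured within about 0.3° of my estimate of the slope's normal. I judged the gauge's own alignment in the fingers only by eye, and it looked straight.
- **Plunger:** it is about 6 mm in by two estimates. The tool moved about 6 mm past the estimated contact point. The mean push was about 3.35 N after taking off the gauge's weight; 3.3 N would be 6 mm.
- **Steadiness:** the tool position did not change over the last second of readings.
- **Other objects:** I never steered near the tin, tape measure, spirit level, or the square and oblong pads. I did not measure their positions again at the end.

Two readings were less certain. Single force readings scattered by about 0.5 N, so the push is an average of 16. The cameras disagreed by about 2 mm on where the pad was, so I did the final alignment by comparing tip and ring in the same wrist picture.

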